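# Flip the upside-down skull tile onto the display easel

## Task

One of the three black skull tiles leaning on the grey arrival rack came in upside down: its grey back with the orange dot shows instead of the silver skull. Pick that tile up, flip it over and set it centred on the empty pink-lipped display easel, foot on the lip and back against the slope, with the skull showing and upright like on its neighbours. Leave the other two tiles where they are.

Things in the scene. Friction and masses are not known exactly. Their poses are not given: they have to be found in the camera images.
- tile_dotted: The tile to flip: rigid plate 90 x 60 x 10 mm (x, y, z), ~65 g, origin at its centre. Face (+z): black with a silver skull; back (-z): grey with a 30 mm orange dot. x points from crown to chin (foot edge). At the start it leans face down (z into the slope, x down it) in any of the rack's 3 places. Its upper 40 mm stick out free above the rack's back: pinch them across the 10 mm thickness.
- tile_b: A second tile of the same size and axes, already right: skull showing (z out of the slope, x down it). Leave it. The rack under the tiles is a fixed grey stand 244 mm wide, sloping 50 degrees from level, falling to the robot's right (-y, yawed up to 0.2 rad); tile centres are 80 mm apart and 83 mm above the table; its 6 mm thick back supports the lower 50 mm of a tile.
- tile_c: The third tile, like tile_b: skull showing, to be left alone.
- easel_seat (a point): Where a seated tile's centre lies on the empty fixed easel (84 mm wide, pink lip, pale wooden slope, white base), 83 mm above the table, slope and shape as the rack's, yawed up to 0.2 rad. x down the slope (to the robot's right), y along the lip, z out of the slope. Sloped back: surface at z = -5 mm, from x = -5 mm to the lip, whose upper face is at x = 45 mm, out to z = 11 mm.
There are look-alikes about, which are no part of the job. What is shaped like the part that bears easel_seat but yellow is not meant. Leave any white or yellow look-alike of the tile_dotted alone.

How it is judged:
At the end, for the whole second after the job is handed in: The tile that had its dot showing rests on the easel, skull showing and upright (face and crown axes within 11 degrees of the seat's), its centre within 12 mm of the seated point along the slope, 15 mm along the lip and 10 mm out of the slope, at rest (x of tile_dotted in the frame of easel_seat between -0.012 and 0.012 m and y of tile_dotted in the frame of easel_seat between -0.015 and 0.015 m and z of tile_dotted in the frame of easel_seat between -0.01 and 0.01 m and angle between the z axis of tile_dotted and the z axis of easel_seat, either way round below 0.2 rad and angle between the x axis of tile_dotted and the x axis of easel_seat, either way round below 0.2 rad and angle between tile_dotted's own z axis and vertical below 1.2 rad and angle between tile_dotted's own x axis and vertical above 2 rad and linear speed of tile_dotted below 0.02 m/s and angular speed of tile_dotted below 0.2 rad/s); the robot touches nothing.
It fails at once if a tile that was already right is shifted by more than 15 mm (distance of any of tile_b, tile_c from where it was at the start of the episode above 0.015 m).
It also fails if it takes over 38 s, if anything falls off the work surface, if the arm or the gripper's body presses on something with over 40 N, if the wrist force passes 120 N, or if a joint passes its speed limit or range.

## Robot

A 7-joint arm with a two-finger parallel gripper is mounted at the origin on the work surface. World frame = base frame: x ahead of the robot, y to its left, z up, the work surface at z = 0. Lengths are in m, angles in rad, forces in N, time in s.
With the tool pointing down it reaches from about 0.425 to 0.925 m from the base axis. Payload 6.8 kg.
Tool frame: the origin (TCP) lies on the mounting face of the last link; the fingertips stand 173 mm ahead of it and the grasp point (between the pads) lies 155 mm ahead of it; z points along the fingers, y is the line along which they close (so a half turn about z gives the same grasp; the last joint's range is limited). The gripper opens to 85 mm and grips with 20 to 120 N. Pads are 22 mm wide; open, the fingers measure 114 mm over their backs; the gripper's body (76 mm by 85 mm) begins 54 mm behind the grasp point. The pads swing forward as they close: fully open they stand 13 mm farther back than shut.
Start: joints at [1.011, 0.477, 0.022, 1.555, -0.011, 1.109, -0.083], TCP at [0.295, -0.607, 0.405] pointing down, gripper open.
Joint ranges: [-2.96, 2.96], [-0.34, 2.1], [-1.41, 1.46], [0.24, 2.44], [-1.37, 4.51], [0.17, 1.92], [-2.96, 2.96]. Speed limits (rad/s): [2.39, 2.39, 3.14, 3.14, 3.14, 3.14, 3.14].

## Interface

Orientations are given as a unit quaternion [w, x, y, z].
In Python, from station import bot gives the robot as it stands. The module is installed in compiled form; this text tells all that it offers.
- The arm moves only by the shell command python3 -m pendant 'ROWS' [FORCE]. ROWS is JSON, a list of rows, each a list of 5 numbers: the finger opening in m, from 0 to 0.0854, then the shift along the tool's x, y, z in m, then the turn about the tool's z in degrees. In form: [[jaw, x, y, z, yaw], ...]. A call has 1 to 12 rows; each row shifts and turns the commanded pose from where the row before left it, along the tool's axes as they then stand; what a row does not reach is not made up. A row lasts 1/12 s, in which the tool goes at most 41.7 mm and 7.16 degrees, less where a joint would pass 70% of its speed; a pose out of reach is approached as far as the arm can. A call with a gripper value outside its range is refused whole. The fingers move at their own pace and stop on an object; FORCE is the grip in N (left out, the last holds). Time passes only in rows, so rows that do not move let the fingers close. It gives the time, the measured TCP pose, the force, the opening and the grip force at its end, in the units of the state.
- bot.get_obs(): the state, without advancing time (a new reading comes with each control period).
- bot.read_camera(name): name is "side" or "top"; returns (picture, depth): 384x512x3 uint8, blue, green, red; 384x512 float32, m along the optical axis (not along the pixel's ray), 0 where there is no reading.
- bot.camera_model(name): a dict with "intrinsics" (3x3 intrinsics, pixels), "dist_coeffs" ([k1, k2, p1, p2, k3] as OpenCV has them; the pictures are not rectified), "R" (3x3) and "t" (3): a world point X has camera coordinates R X + t. Camera axes: x right, y down, z forward; pixel columns grow to the right and rows downward; lengths in m; the calibration is good to about 2 mm. A picture is of the moment at which its call begins. camera_model takes no time and is no camera call.
- bot.hand_in(): hands the job in; it is judged then, once.
Trained networks look in the newest picture that a camera, given by its name, has taken for a name from the list of things; names that differ only in an ending like _2 or _b are one class to them, and where a whole thing is asked for, a point or a joint stands for the part that bears it (a point fixed in the world has none). Each returns a list of dicts, best first, with "score" (0 to 1); they miss things now and then, are a little off and sometimes report something else, mostly with a low value. They report only what shows in the picture. A call takes as long as a camera call. They do not tell look-alikes from the thing itself.
- bot.boxes_of(name, camera): "at" ([column, row] in pixels, amid what is visible of it).
- bot.trace(name, camera): "mask" (384x512 bool, what is visible of it) and "at" ([column, row] in pixels, amid what is visible of it).
- bot.pinpoint(name, camera): "at" ([column, row] in pixels: a listed point, or the origin of a listed thing).
The state is a dict: "t": time; "q": joint angles; "joint_vel": joint speeds; "joint_torque": joint torques, N m; "eef_pos": TCP position; "tool_rot": TCP orientation; "contact_force": force on the tool from outside, world axes, zero at the start; "torque": the same for the moment, N m; "gripper_width": opening from 0.0 (shut) to 1.0 (fully open); "grasp_force": force on a finger pad.
Only numpy, scipy, OpenCV 4.12 (cv2) and the standard library are available. Lean on these libraries where they do the work, as an engineer would, in place of code of your own. Each camera call takes 0.05 s, during which the arm holds its last target. There are 200 camera calls.

## Working session

There is one attempt and no reset: what is moved stays moved. The work goes in short steps, Python scripts to look and compute and a shell command to move; the robot and the scene stay as the last step left them, time stands still between calls to the robot, and variables do not carry over. Pictures are saved under pics/ and viewed, at most 11 in all, crops included, and the job is handed in when it is done.

```bash
mkdir -p pics; python3 - <<'E'
from station import bot
import cv2,numpy as np
o=bot.get_obs();print(o)
for n in("side","top"):
    p,d=bot.read_camera(n);cv2.imwrite(f"pics/{n}0.png",p);np.save(f"pics/{n}0.npy",d);m=bot.camera_model(n);print(n,{k:np.round(v,4).tolist() for k,v in m.items()})
    for t in("tile_dotted","easel_seat"):
        print(t,[(np.round(r["at"],1).tolist(),round(r["score"],2)) for r in bot.pinpoint(t,n)])
E
```

```text
{'t': 0.0, 'q': array([ 1.01093826,  0.47781779,  0.02234503,  1.55643364, -0.01148535,
        1.10931952, -0.08309365]), 'joint_vel': array([ 3.13829727e-04, -1.78584245e-03,  1.51505483e-03, -5.85178646e-04,
       -2.40373906e-05,  3.16157634e-04, -1.73161230e-03]), 'joint_torque': array([ 1.11171266e-03, -5.96448255e+01,  1.60849527e+00, -2.81197035e+01,
        1.24514621e-02,  9.42467042e-03, -1.96155275e-05]), 'eef_pos': array([ 0.29455563, -0.60703936,  0.4037212 ]), 'tool_rot': array([-8.81172813e-04,  9.74593840e-01,  2.23977659e-01, -2.81339609e-04]), 'contact_force': array([-0.38836849,  1.26880476, -0.12287145]), 'torque': array([ 0.03855985,  0.000157  , -0.03311785]), 'grasp_force': 0.0, 'gripper_width': 1.0010799617574555}
side {'intrinsics': [[439.4476, 0.0, 261.5107], [0.0, 439.4476, 185.6235], [0.0, 0.0, 1.0]], 'dist_coeffs': [-0.1591, 0.0, 0.0, 0.0, 0.0], 'R': [[0.9738, -0.2268, 0.0157], [-0.1701, -0.7726, -0.6117], [0.1509, 0.593, -0.7909]], 't': [-0.4929, 0.189, 0.9169]}
tile_dotted [([235.2, 151.3], 0.93), ([214.2, 120.6], 0.71), ([178.5, 192.1], 0.68), ([300.7, 255.5], 0.35), ([261.4, 138.5], 0.3), ([296.4, 131.9], 0.26)]
easel_seat [([226.9, 218.2], 0.81), ([298.0, 255.7], 0.77)]
top {'intrinsics': [[378.8219, 0.0, 257.2795], [0.0, 378.8219, 188.6036], [0.0, 0.0, 1.0]], 'dist_coeffs': [-0.123, 0.0, 0.0, 0.0, 0.0], 'R': [[-0.027, -0.9993, 0.0246], [-0.9825, 0.022, -0.1852], [0.1845, -0.0292, -0.9824]], 't': [0.0758, 0.5255, 0.8729]}
tile_dotted [([206.6, 212.2], 0.97), ([133.7, 222.5], 0.85), ([223.7, 271.4], 0.63), ([201.5, 173.8], 0.54)]
easel_seat [([335.7, 172.0], 0.7), ([288.9, 226.6], 0.56)]
```

```bash
python3 - <<'E'
import cv2
for n in("side","top"): cv2.imwrite(f"pics/{n}0b.png",cv2.resize(cv2.imread(f"pics/{n}0.png"),(800,600)))
E
```

```text
(no output)
```

View pics/side0b.png

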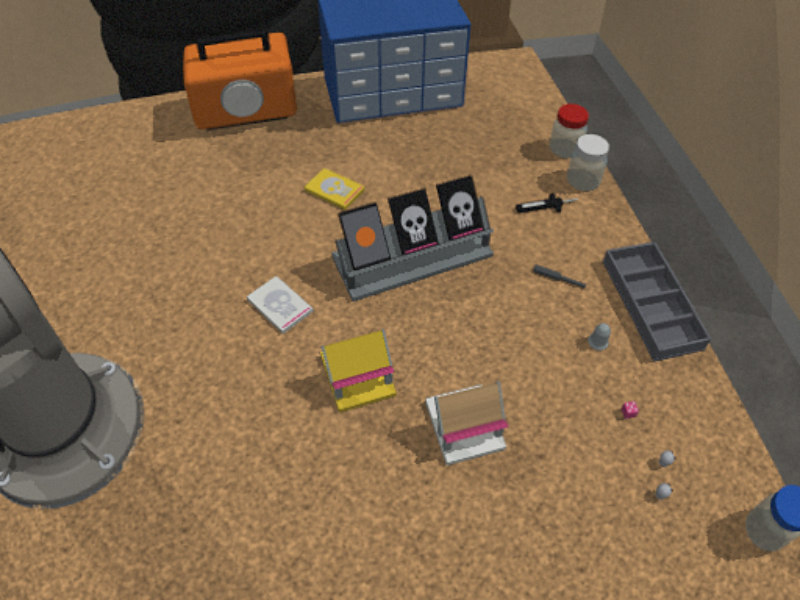

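View pics/top0b.png

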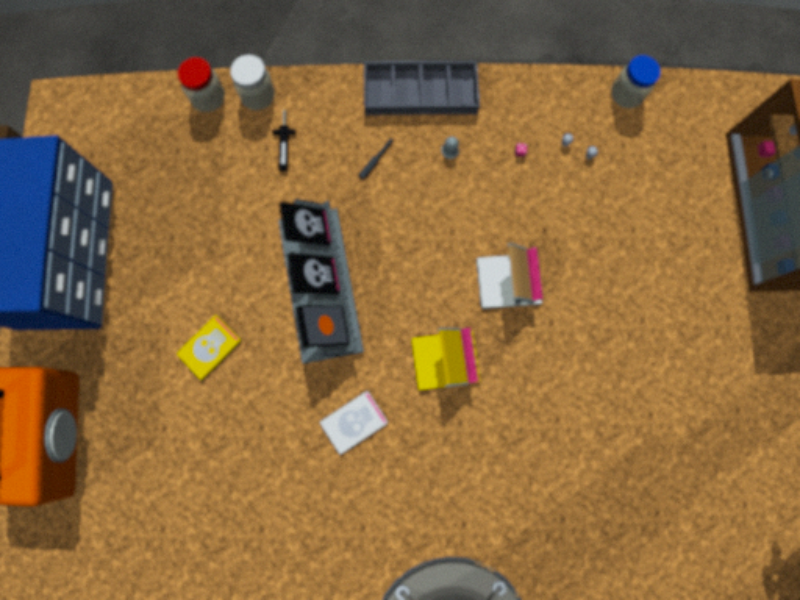

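The side view (800x600) shows the dotted tile at (365,237) at the near end of the rack, with the correct tiles at (414,222) and (461,210). The empty wooden, pink-lipped easel is at (470,412); the yellow one at (358,360) is the decoy. The top view agrees: dotted tile at (326,326), easel at (524,270).

The tool always stays vertical, so the flip will be a pinch with the tile upright, a 180° yaw, and then leaning it back on the easel.

```bash
cat > h.py <<'E'
import numpy as np,cv2
from station import bot
def ray(n,px):
    m=bot.camera_model(n);R=np.array(m["R"]);t=np.array(m["t"])
    u=cv2.undistortPoints(np.array(px,float).reshape(-1,1,2),np.array(m["intrinsics"]),np.array(m["dist_coeffs"])).reshape(-1,2)
    return R,t,np.c_[u,np.ones(len(u))]
def deproj(n,px,z):
    R,t,u=ray(n,px); return (u*np.array(z).reshape(-1,1)-t)@R
def atheight(n,px,h):
    R,t,u=ray(n,px); C=-R.T@t; D=u@R; return C+D*((h-C[2])/D[:,2])[:,None]
def mask3d(n,mask,d):
    v,u=np.nonzero(mask&(d>0)); return deproj(n,np.c_[u,v],d[v,u])
def plane(P):
    c=np.median(P,0);
    for _ in range(4):
        n=np.linalg.svd(P-c,full_matrices=False)[2][2]; r=np.abs((P-c)@n); P=P[r<max(.003,2*np.median(r))]; c=P.mean(0)
    return c,n*np.sign(n[2]),P
E
python3 - <<'E'
from h import *
np.set_printoptions(precision=4,suppress=True)
for n,a,b in(("side",(235.2,151.3),(298,255.7)),("top",(206.6,212.2),(335.7,172))):
    im=cv2.imread(f"pics/{n}0.png");d=np.load(f"pics/{n}0.npy")
    print(n,"tile@83",atheight(n,[a],.083),"seat@83",atheight(n,[b],.083))
    hsv=cv2.cvtColor(im,cv2.COLOR_BGR2HSV)
    yy,xx=np.mgrid[:384,:512]
    near=lambda p,r:np.hypot(xx-p[0],yy-p[1])<r
    o=(hsv[...,0]<14)&(hsv[...,1]>180)&near(a,15)
    P=mask3d(n,o,d);v,u=np.nonzero(o);print("dot",o.sum(),u.mean(),v.mean(),P.mean(0),"ray@.086",atheight(n,[[u.mean(),v.mean()]],.0862))
    c,nn,P=plane(mask3d(n,near(a,11),d));print("tile plane",c,nn,"tilt",np.degrees(np.arccos(nn[2])),"yaw",np.degrees(np.arctan2(nn[1],nn[0])))
    pk=(hsv[...,0]>155)&(hsv[...,0]<176)&(hsv[...,1]>120)&near(b,35)
    P=mask3d(n,pk,d);print("pink",pk.sum(),P.mean(0),np.ptp(P,axis=0)); 
    l=cv2.fitLine(P[:,:2].astype(np.float32),cv2.DIST_HUBER,0,.01,.01).ravel();s=(P[:,:2]-l[2:])@l[:2];print("lipdir",np.degrees(np.arctan2(l[1],l[0])),"mid",l[2:]+l[:2]*(s.max()+s.min())/2,np.ptp(s))
    w=(hsv[...,0]<20)&(hsv[...,0]>8)&near(b,7)
    c,nn,P=plane(mask3d(n,near(b,6),d));print("easel plane",c,nn,"tilt",np.degrees(np.arccos(nn[2])),"yaw",np.degrees(np.arctan2(nn[1],nn[0])))
E
```

```text
side tile@83 [[0.4826 0.1768 0.083 ]] seat@83 [[ 0.5505 -0.1212  0.083 ]]
dot 113 233.4867256637168 151.15929203539824 [0.4786 0.1768 0.0845] ray@.086 [[0.4784 0.1753 0.0862]]
tile plane [0.4827 0.1763 0.0834] [ 0.1403 -0.7518  0.6443] tilt 49.88720331335009 yaw -79.42719894700751
pink 216 [ 0.5568 -0.1511  0.0516] [0.0827 0.0158 0.023 ]
lipdir 1.8987077 mid [ 0.5579 -0.1522] 0.08254679062568306
easel plane [ 0.5526 -0.1169  0.0736] [ 0.0276 -0.7634  0.6453] tilt 49.81072496811621 yaw -87.93100617534633
top tile@83 [[0.4679 0.1823 0.083 ]] seat@83 [[ 0.5567 -0.1242  0.083 ]]
dot 88 208.10227272727272 207.60227272727272 [0.478  0.1783 0.0869] ray@.086 [[0.4781 0.1784 0.0862]]
tile plane [0.4689 0.1829 0.0936] [ 0.1049 -0.7657  0.6345] tilt 50.61469206479148 yaw -82.19821319971265
pink 209 [ 0.5572 -0.1467  0.0509] [0.0829 0.018  0.0146]
lipdir 2.546677 mid [ 0.5573 -0.1467] 0.08255110443335337
easel plane [ 0.5624 -0.1283  0.0577] [ 0.0306 -0.7528  0.6575] tilt 48.89155664971745 yaw -87.66955147891409
```

```bash
python3 -m pendant '[[0.085,0,0,0,5.5],[0.085,0,0,0,5.5],[0.085,0,0,0,5.4],[0.085,0.03,-0.028,0,0],[0.085,0.03,-0.028,0,0],[0.085,0.03,-0.028,0,0],[0.085,0.03,-0.028,0,0],[0.085,0.03,-0.028,0,0],[0.085,0.03,-0.028,0,0],[0.085,0.03,-0.028,0,0],[0.085,0.03,-0.028,0,0],[0.085,0.03,-0.028,0,0]]' 30
python3 -m pendant '[[0.085,0.03,-0.028,0,0],[0.085,0.01,-0.04,0,0],[0.085,0,-0.04,0,0],[0.085,0,-0.04,0,0],[0.085,0,-0.04,0,0],[0.085,0,-0.04,0,0],[0.085,0,-0.04,0,0],[0.085,0,-0.04,0,0],[0.085,0,-0.04,0,0],[0.085,0,-0.04,0,0],[0.085,0,-0.04,0,0]]'
cat >> h.py <<'E'
def rel(target):
    "target world TCP -> remaining shift in tool axes; and tool y azimuth deg"
    from scipy.spatial.transform import Rotation as Ro
    o=bot.get_obs();w,x,y,z=o["tool_rot"];R=Ro.from_quat([x,y,z,w]).as_matrix()
    print(f"t {o['t']:.2f} pos",np.round(o["eef_pos"],4),"shift",np.round(R.T@(np.array(target)-o["eef_pos"]),4),"ydir",round(np.degrees(np.arctan2(R[1,1],R[0,1])),1),"F",np.round(o["contact_force"],1),"w",round(o["gripper_width"]*85.4,1),"g",round(o["grasp_force"],1),"q",np.round(o["q"],2))
E
python3 -c "
from h import *
rel([.4772,.1835,.257])"
```

```text
t: 1.3
eef_pos: [0.5203, -0.3125, 0.4049]
tool_rot: [0.0, 0.997, 0.083, 0.0]
contact_force: [1.2, -0.8, 0.2]
gripper_width: 0.996
grasp_force: 0.0
t: 2.22
eef_pos: [0.4877, 0.1162, 0.405]
tool_rot: [0.0, 0.997, 0.083, 0.0]
contact_force: [1.1, -0.2, -0.3]
gripper_width: 0.999
grasp_force: 0.0
t 2.22 pos [0.4877 0.1162 0.405 ] shift [ 0.0007 -0.0681  0.148 ] ydir -80.5 F [ 1.1 -0.2 -0.3] w 85.3 g 0.0 q [-0.12  0.21 -0.27  1.95  0.07  1.   -1.83]
```

```bash
python3 -m pendant '[[0.085,0,-0.034,0,0],[0.085,0,-0.034,0,0],[0.085,0,0,0.03,0],[0.085,0,0,0.03,0],[0.085,0,0,0.03,0],[0.085,0,0,0,0],[0.085,0,0,0,0]]'
python3 - <<'E'
from h import *
rel([.4772,.1835,.257])
p,d=bot.read_camera("side");cv2.imwrite("pics/s1.png",cv2.resize(p[80:240,130:350],(800,582),interpolation=cv2.INTER_CUBIC))
E
```

```text
t: 2.8
eef_pos: [0.4768, 0.1814, 0.314]
tool_rot: [0.001, 0.997, 0.083, -0.002]
contact_force: [-0.1, -0.7, 0.1]
gripper_width: 0.996
grasp_force: 0.0
t 2.80 pos [0.4768 0.1814 0.314 ] shift [ 0.0009 -0.0021  0.057 ] ydir -80.5 F [-0.1 -0.7  0.1] w 85.1 g 0.0 q [-0.23  0.34 -0.3   2.01  0.14  0.81 -2.02]
```

View pics/s1.png

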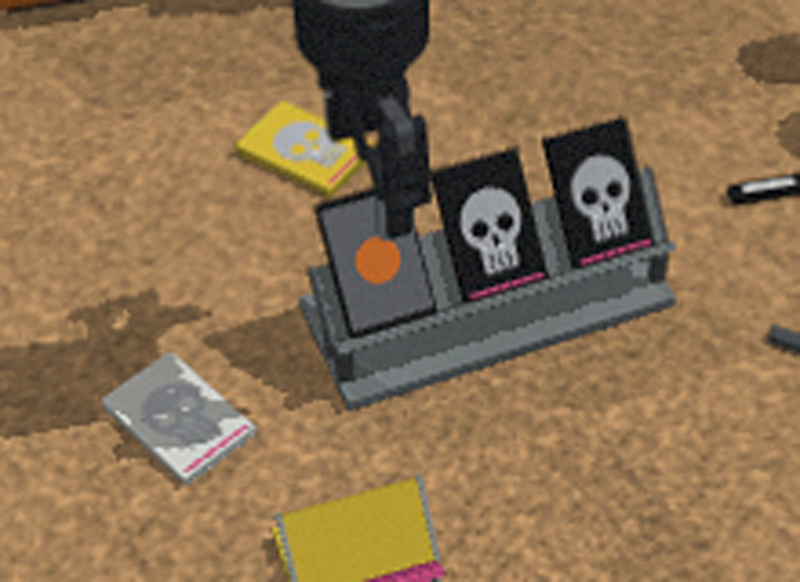

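The open fingers straddle the dotted tile's crown at about (390,190) in the crop, with the front finger clear in front of it. I'll go down now.

```bash
python3 -m pendant '[[0.085,0.001,-0.002,0.025,0],[0.085,0,0,0.02,0],[0.085,0,0,0.012,0],[0.085,0,0,0,0]]'
python3 -m pendant '[[0.085,0,0.008,0,0],[0.085,0,0.008,0,0],[0.085,0,0.008,0,0],[0.085,0,0.008,0,0],[0.085,0,0,0,0]]'
python3 - <<'E'
from h import *
rel([.4772,.1835,.257])
p,d=bot.read_camera("side");cv2.imwrite("pics/s2.png",cv2.resize(p[80:240,130:350],(800,582),interpolation=cv2.INTER_CUBIC))
E
```

```text
t: 3.18
eef_pos: [0.4781, 0.1836, 0.2577]
tool_rot: [0.0, 0.997, 0.082, -0.0]
contact_force: [-1.0, -0.4, 0.2]
gripper_width: 0.998
grasp_force: 0.0
t: 3.6
eef_pos: [0.4839, 0.1496, 0.2584]
tool_rot: [0.001, 0.997, 0.081, 0.001]
contact_force: [-0.2, -0.4, -0.8]
gripper_width: 0.996
grasp_force: 0.0
t 3.60 pos [0.4839 0.1496 0.2584] shift [-0.0011 -0.0345  0.0014] ydir -80.7 F [-0.2 -0.4 -0.8] w 85.1 g 0.0 q [-0.2   0.42 -0.28  2.06  0.18  0.68 -2.  ]
```

View pics/s2.png

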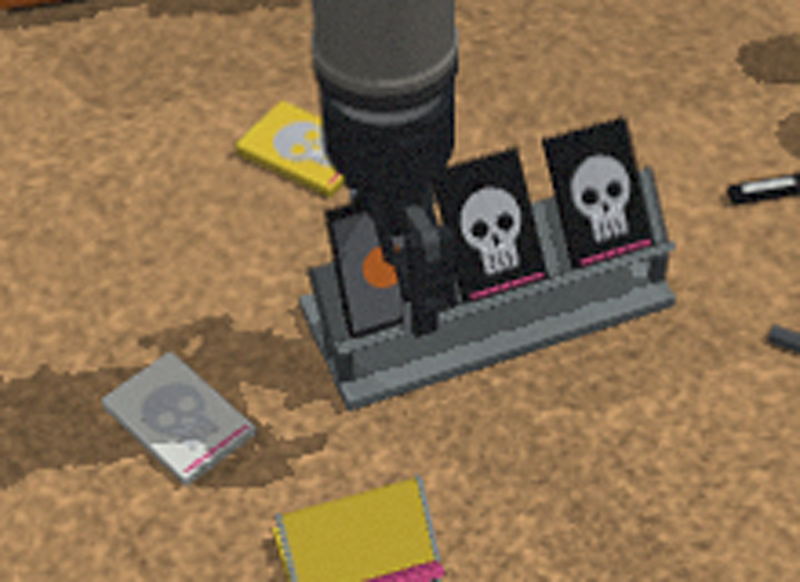

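The crown has swung forward with the rear finger, from (315,205) to (328,210), so the tile is coming upright. I'll narrow the jaws around it, then close.

```bash
python3 -m pendant '[[0.06,0,-0.002,-0.002,0],[0.045,0,-0.002,-0.002,0],[0.03,0,-0.003,-0.002,0],[0.03,0,0,0,0],[0.03,0,0,0,0],[0.03,0,0,0,0]]'
python3 -m pendant '[[0.0,0,0,0,0],[0.0,0,0,0,0],[0.0,0,0,0,0],[0.0,0,0,0,0],[0.0,0,0,0,0],[0.0,0,0,0,0]]' 30
python3 - <<'E'
from h import *
rel([.4819,.1554,.264])
p,d=bot.read_camera("side");cv2.imwrite("pics/s3.png",cv2.resize(p[80:240,130:350],(800,582),interpolation=cv2.INTER_CUBIC))
E
```

```text
t: 4.15
eef_pos: [0.4819, 0.1593, 0.2637]
tool_rot: [0.0, 0.997, 0.083, -0.0]
contact_force: [0.0, 0.9, -0.5]
gripper_width: 0.347
grasp_force: 0.0
t: 4.65
eef_pos: [0.4821, 0.158, 0.2636]
tool_rot: [0.001, 0.997, 0.082, -0.0]
contact_force: [1.1, -5.7, 2.0]
gripper_width: 0.116
grasp_force: 29.3
t 4.65 pos [0.4821 0.158  0.2636] shift [-0.0006  0.0025 -0.0004] ydir -80.6 F [ 1.1 -5.7  2. ] w 9.9 g 29.3 q [-0.21  0.41 -0.28  2.06  0.18  0.7  -2.01]
```

View pics/s3.png

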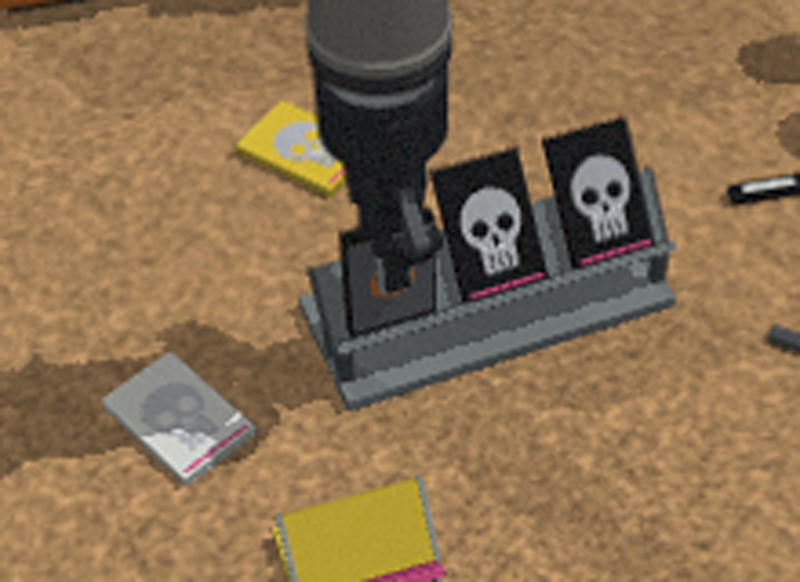

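The tile stands vertical and is gripped flat (9.9 mm opening, 29 N), with the fingers centred on it. Next I lift it.

```bash
python3 -m pendant '[[0.0,0,0,-0.01,0],[0.0,0,0,-0.02,0],[0.0,0,0,-0.03,0],[0.0,0,0,-0.03,0],[0.0,0,0,-0.02,0],[0.0,0,0,0,0]]' 30
python3 - <<'E'
from h import *
rel([.557,-.137,.37])
for n in("side","top"):
    p,d=bot.read_camera(n);cv2.imwrite(f"pics/{n}4.png",p);np.save(f"pics/{n}4.npy",d)
a=cv2.imread("pics/side4.png")[60:220,150:350];b=cv2.imread("pics/top4.png")[130:290,130:330]
cv2.imwrite("pics/c4.png",cv2.resize(np.hstack([a,b]),(800,320)))
E
```

```text
t: 5.2
eef_pos: [0.483, 0.1607, 0.3788]
tool_rot: [-0.002, 0.997, 0.083, 0.004]
contact_force: [0.4, 0.8, -0.8]
gripper_width: 0.115
grasp_force: 29.2
t 5.20 pos [0.483  0.1607 0.3788] shift [0.0236 0.3059 0.0081] ydir -80.5 F [ 0.4  0.8 -0.8] w 9.8 g 29.2 q [-0.17  0.25 -0.31  1.96  0.1   0.94 -1.94]
```

View pics/c4.png

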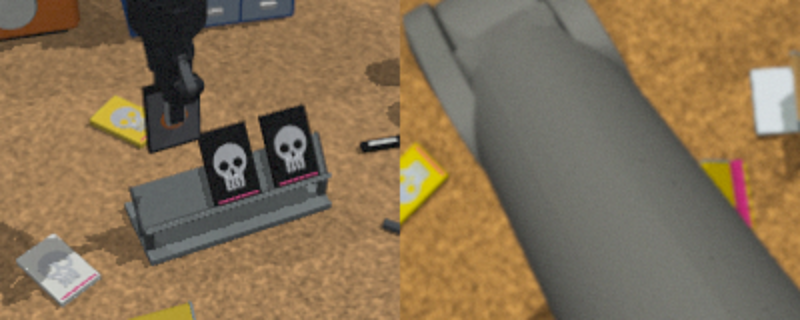

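```bash
python3 -m pendant '[[0,0.003,0.038,0,0],[0,0.003,0.038,0,0],[0,0.003,0.038,0,0],[0,0.003,0.038,0,0],[0,0.003,0.038,0,0],[0,0.003,0.038,0,0],[0,0.003,0.038,0,0],[0,0.003,0.038,0,0],[0,0,0,0,-6],[0,0,0,0,-6.9],[0,0,0,0,-6.9],[0,0,0,0,-6.9]]'
python3 -m pendant '[[0,0,0,0,-6.9],[0,0,0,0,-6.9],[0,0,0,0,-6.9],[0,0,0,0,-6.9],[0,0,0,0,-6.9],[0,0,0,0,-6.9],[0,0,0,0,-6.9],[0,0,0,0,-6.9],[0,0,0,0,-6.9],[0,0,0,0,-6.9],[0,0,0,0,-6.9],[0,0,0,0,-6.9]]'
python3 -m pendant '[[0,0,0,0,-6.9],[0,0,0,0,-6.9],[0,0,0,0,-6.9],[0,0,0,0,-6.9],[0,0,0,0,-6.9],[0,0,0,0,-6.9],[0,0,0,0,-6.9],[0,0,0,0,-6.9],[0,0,0,0,-6.9],[0,0,0,0,-1],[0,0,0,0,0]]'
python3 - <<'E'
from h import *
np.set_printoptions(precision=4,suppress=True)
rel([.557,-.144,.300])
p,d=bot.read_camera("side");cv2.imwrite("pics/side5.png",p);np.save("pics/side5.npy",d)
cv2.imwrite("pics/c5.png",cv2.resize(p[120:300,200:400],(800,600) if 0 else (660,594),interpolation=cv2.INTER_CUBIC))
E
```

```text
t: 6.3
eef_pos: [0.5554, -0.1366, 0.372]
tool_rot: [-0.001, 0.95, 0.313, -0.001]
contact_force: [0.0, -0.6, -0.5]
gripper_width: 0.111
grasp_force: 29.3
t: 7.3
eef_pos: [0.5553, -0.1363, 0.3721]
tool_rot: [-0.001, 0.505, 0.863, 0.0]
contact_force: [0.2, -0.2, -0.9]
gripper_width: 0.115
grasp_force: 29.3
t: 8.22
eef_pos: [0.5554, -0.1366, 0.3725]
tool_rot: [-0.001, -0.017, 1.0, 0.001]
contact_force: [0.1, 0.0, -1.7]
gripper_width: 0.115
grasp_force: 29.3
t 8.22 pos [ 0.5554 -0.1366  0.3725] shift [-0.0015 -0.0075  0.0725] ydir 92.0 F [ 0.1  0.  -1.7] w 9.8 g 29.3 q [ 0.71  0.44 -0.75  1.8   0.34  1.04  1.44]
```

View pics/c5.png

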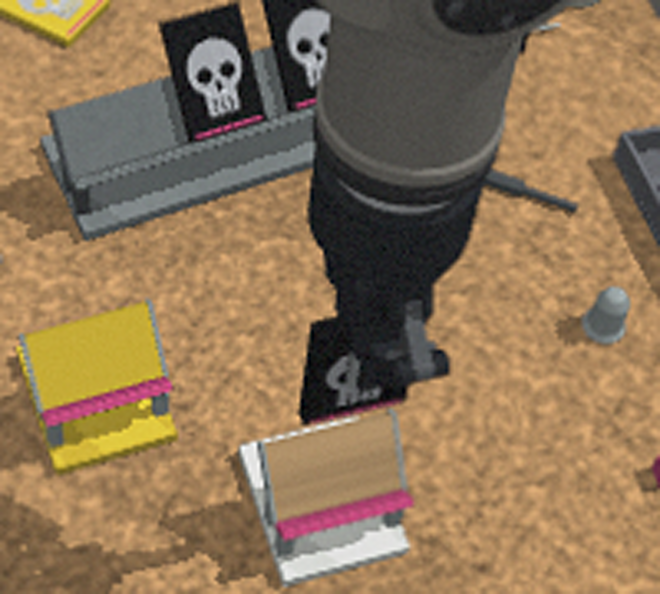

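The tile hangs upright above the easel with the skull facing out (crop: foot edge from (302,418) to (405,402)). I'll check the foot height and centring before lowering.

```bash
python3 - <<'E'
from h import *
np.set_printoptions(precision=4,suppress=True)
d=np.load("pics/side5.npy")
R,t,u=ray("side",[[291.5,246.7],[322.7,241.8]]);C=-R.T@t;D=u@R
print(C+D*((-.1416-C[1])/D[:,1])[:,None])
m=np.zeros(d.shape,bool);cv2.fillConvexPoly(mm:=np.zeros(d.shape,np.uint8),np.array([[294,234],[306,232],[306,241],[294,243]]),1)
c,n,P=plane(mask3d("side",mm>0,d));print(c,n,len(P))
E
```

```text
[[ 0.5256 -0.1416  0.163 ]
 [ 0.5852 -0.1416  0.1577]]
[ 0.5376 -0.1434  0.1925] [0.0057 0.9997 0.0228] 122
```

```bash
python3 -m pendant '[[0,-0.0015,-0.0075,0.025,0],[0,0,0,0.03,0],[0,0,0,0.025,0],[0,0,0,0.015,0],[0,0,0,0.006,0],[0,0,0,0,0],[0,0,0,0,0]]'
python3 -m pendant '[[0,0,0,0.003,0],[0,0,0,0,0]]'
python3 - <<'E'
from h import *
rel([.557,-.144,.266])
p,d=bot.read_camera("side")
cv2.imwrite("pics/c6.png",cv2.resize(p[160:300,230:370],(600,600),interpolation=cv2.INTER_CUBIC))
E
```

```text
t: 8.85
eef_pos: [0.5579, -0.144, 0.2732]
tool_rot: [0.0, -0.018, 1.0, 0.0]
contact_force: [-0.2, -0.2, -0.3]
gripper_width: 0.112
grasp_force: 29.4
t: 9.02
eef_pos: [0.5579, -0.1443, 0.2706]
tool_rot: [0.001, -0.018, 1.0, -0.0]
contact_force: [0.5, -0.0, -1.5]
gripper_width: 0.114
grasp_force: 29.4
t 9.02 pos [ 0.5579 -0.1443  0.2706] shift [0.0009 0.0003 0.0046] ydir 92.1 F [ 0.5 -0.  -1.5] w 9.7 g 29.4 q [ 0.66  0.57 -0.68  1.87  0.46  0.86  1.36]
```

View pics/c6.png

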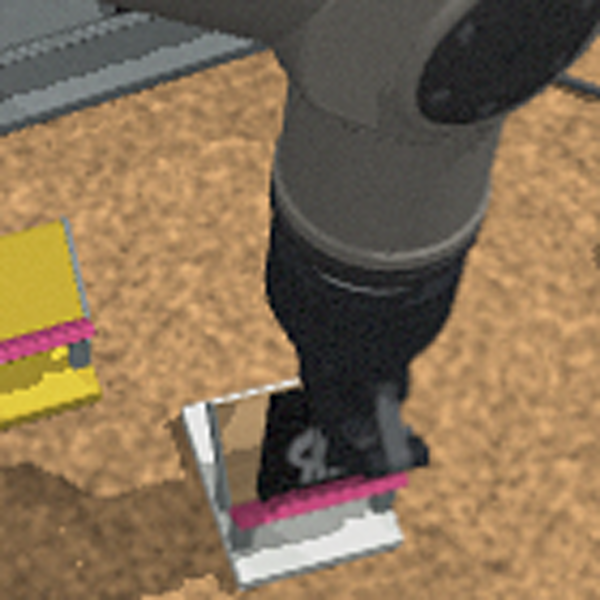

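The foot is just behind the pink lip with the skull facing out. The left margin is about 27 px against the 25 px expected, so it is centred. I'll lower to contact.

```bash
python3 -m pendant '[[0,0.001,0,0.002,0],[0,0,0,0.0015,0],[0,0,0,0,0]]'; python3 -m pendant '[[0,0,0,0.0015,0],[0,0,0,0,0]]'
```

```text
t: 9.32
eef_pos: [0.5566, -0.1442, 0.2664]
tool_rot: [0.0, -0.018, 1.0, -0.0]
contact_force: [0.7, -0.2, 1.0]
gripper_width: 0.112
grasp_force: 29.6
t: 9.48
eef_pos: [0.5569, -0.1435, 0.2655]
tool_rot: [0.001, -0.018, 1.0, 0.0]
contact_force: [-0.7, 2.3, 5.0]
gripper_width: 0.114
grasp_force: 30.3
```

Contact is 5 N with a push toward +y, so the front foot edge is on the lip as planned. I'll open gently while moving backward so the tile leans onto the rear finger.

```bash
python3 -m pendant '[[0.02,0,0.003,0,0],[0.025,0,0.003,0,0],[0.03,0,0.004,0,0],[0.03,0,0.002,0,0],[0.03,0,0,0,0]]'
python3 -m pendant '[[0.04,0,0.002,0.001,0],[0.05,0,0.003,0.001,0],[0.06,0,0.003,0.001,0],[0.07,0,0.004,0.001,0],[0.08,0,0.004,0,0],[0.085,0,0.005,0,0],[0.085,0,0,0,0],[0.085,0,0,0,0]]'
python3 - <<'E'
from h import *
rel([.556,-.1125,.266])
p,d=bot.read_camera("side")
cv2.imwrite("pics/c7.png",cv2.resize(p[160:300,230:370],(600,600),interpolation=cv2.INTER_CUBIC))
E
```

```text
t: 9.9
eef_pos: [0.556, -0.1315, 0.2646]
tool_rot: [-0.0, -0.019, 1.0, 0.0]
contact_force: [-0.0, 0.7, 0.2]
gripper_width: 0.354
grasp_force: 0.0
t: 10.57
eef_pos: [0.5554, -0.1108, 0.2608]
tool_rot: [0.0, -0.019, 1.0, 0.0]
contact_force: [0.1, -1.0, 0.1]
gripper_width: 0.992
grasp_force: 0.0
t 10.57 pos [ 0.5554 -0.1108  0.2608] shift [-0.0006 -0.0017 -0.0052] ydir 92.1 F [ 0.1 -1.   0.1] w 84.7 g 0.0 q [ 0.6   0.57 -0.68  1.9   0.47  0.83  1.29]
```

View pics/c7.png

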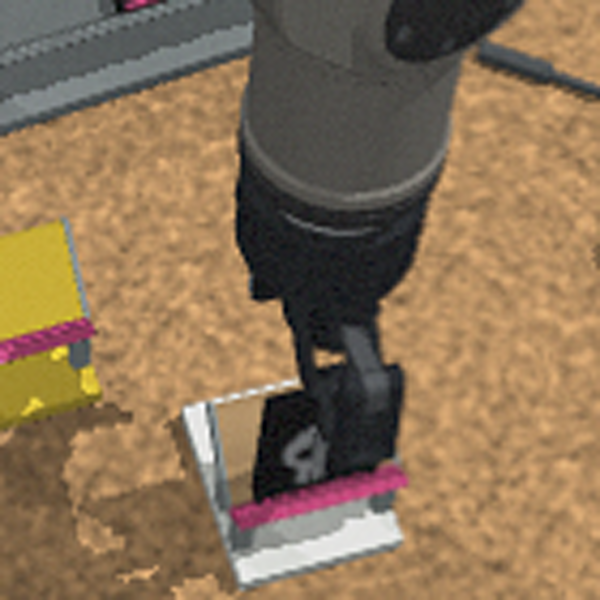

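The jaws are fully open and the tile has leaned back, with its foot on the lip. I'll lift straight up and look.

```bash
python3 -m pendant '[[0.085,0,-0.001,-0.015,0],[0.085,0,0,-0.03,0],[0.085,0,0,-0.04,0],[0.085,0,0,-0.04,0],[0.085,0,0.04,0,0],[0.085,0,0.04,0,0],[0.085,0,0.04,0,0],[0.085,0,0,0,0]]'
python3 - <<'E'
from h import *
np.set_printoptions(precision=4,suppress=True)
p,d=bot.read_camera("side")
cv2.imwrite("pics/c8.png",cv2.resize(p[130:300,180:370],(665,595),interpolation=cv2.INTER_CUBIC))
print([(np.round(r["at"],1).tolist(),round(r["score"],2),atheight("side",[r["at"]],.083).round(4).tolist()) for r in bot.pinpoint("tile_dotted","side")][:5])
for r in bot.trace("tile_dotted","side"):
    if r["score"]>.4 and np.hypot(r["at"][0]-300,r["at"][1]-255)<25:
        c,n,P=plane(mask3d("side",cv2.erode(r["mask"].astype(np.uint8),np.ones((3,3)))>0,d));print(c,n,"tilt",np.degrees(np.arccos(n[2])),"yaw",np.degrees(np.arctan2(n[1],n[0])),len(P),"center",c-.005*n)
E
```

```text
t: 11.28
eef_pos: [0.5499, 0.0164, 0.3872]
tool_rot: [0.001, -0.024, 1.0, 0.002]
contact_force: [-0.9, 1.9, 0.8]
gripper_width: 0.998
grasp_force: 0.0
[([178.9, 191.9], 0.89, [[0.3398, 0.0864, 0.083]]), ([215.5, 117.8], 0.73, [[0.4558, 0.299, 0.083]]), ([304.8, 260.8], 0.58, [[0.5604, -0.1351, 0.083]])]
[ 0.555  -0.1482  0.1046] [-0.047   0.9989  0.0062] tilt 89.64516288346086 yaw 92.69557113078268 545 center [ 0.5552 -0.1532  0.1045]
```

View pics/c8.png

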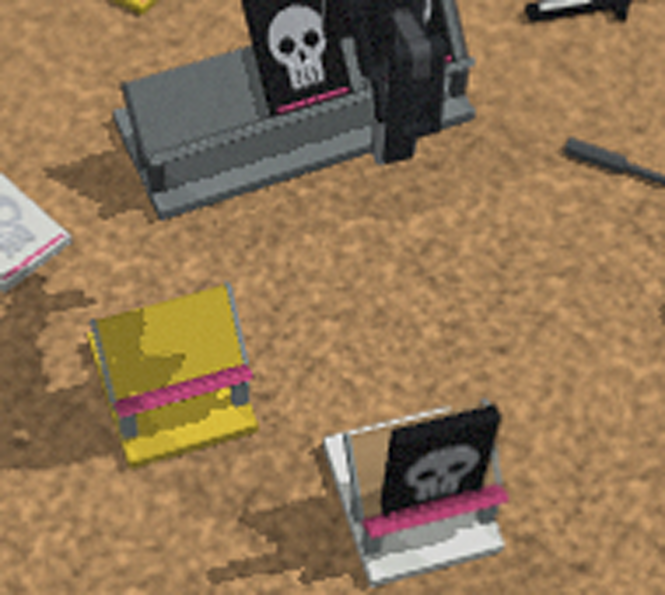

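The tile is still standing upright, wedged in the lip groove at about (440,455), and has not leaned back. Its front face is at y≈-0.148, so the front finger stopped 5 mm short. I'll go back over it and push it backward with that finger.

```bash
python3 -m pendant '[[0.085,0.001,-0.035,0,0],[0.085,0,-0.035,0,0],[0.085,0,-0.035,0,0],[0.085,0,-0.036,0,0],[0.085,0,0,0,0],[0.085,0,0,0,0]]'; python3 -c "
from h import *
rel([.556,-.126,.262])"
```

```text
t: 11.93
eef_pos: [0.5546, -0.1383, 0.3849]
tool_rot: [-0.001, -0.014, 1.0, -0.0]
contact_force: [0.1, 1.1, 0.4]
gripper_width: 0.991
grasp_force: 0.0
t 11.93 pos [ 0.5546 -0.1383  0.3849] shift [-0.002   0.0124  0.1229] ydir 91.6 F [0.1 1.1 0.4] w 84.7 g 0.0 q [ 0.72  0.43 -0.75  1.79  0.33  1.06  1.44]
```

```bash
python3 -m pendant '[[0.085,-0.001,0.01,0.03,0],[0.085,0,0,0.03,0],[0.085,0,0,0.03,0],[0.085,0,0,0.02,0],[0.085,0,0,0.011,0],[0.085,0,0,0,0],[0.085,0,0,0,0]]'
python3 -m pendant '[[0.085,0,0.004,0,0],[0.085,0,0.004,0,0],[0.085,0,0.004,0,0],[0.085,0,0.004,0,0],[0.085,0,0.004,0,0],[0.085,0,0.004,0,0],[0.085,0,0.003,0,0],[0.085,0,0,0,0],[0.085,0,0,0,0]]'
python3 - <<'E'
from h import *
np.set_printoptions(precision=4,suppress=True)
rel([.556,-.100,.262])
p,d=bot.read_camera("side")
for r in bot.trace("tile_dotted","side"):
    if r["score"]>.3 and np.hypot(r["at"][0]-300,r["at"][1]-255)<25:
        c,n,P=plane(mask3d("side",cv2.erode(r["mask"].astype(np.uint8),np.ones((3,3)))>0,d));print(c,n,"tilt",np.degrees(np.arccos(n[2])),len(P))
E
```

```text
t: 12.52
eef_pos: [0.556, -0.1231, 0.265]
tool_rot: [-0.0, -0.018, 1.0, 0.0]
contact_force: [0.5, 0.9, -0.3]
gripper_width: 0.996
grasp_force: 0.0
t: 13.27
eef_pos: [0.5548, -0.0961, 0.2647]
tool_rot: [-0.0, -0.018, 1.0, -0.0]
contact_force: [0.7, 0.8, -0.1]
gripper_width: 0.998
grasp_force: 0.0
t 13.27 pos [ 0.5548 -0.0961  0.2647] shift [-0.0011 -0.0039  0.0027] ydir 92.1 F [ 0.7  0.8 -0.1] w 85.2 g 0.0 q [ 0.58  0.56 -0.68  1.91  0.47  0.84  1.26]
[ 0.5469 -0.1235  0.083 ] [ 0.0332 -0.6969  0.7164] tilt 44.242343313762674 696
```

```bash
python3 -m pendant '[[0.085,0,-0.002,-0.015,0],[0.085,0,0,-0.03,0],[0.085,0,0,-0.04,0],[0.085,0,0,-0.04,0],[0.085,0,0.04,0,0],[0.085,0,0.04,0,0],[0.085,0,0.04,0,0],[0.085,0,0,0,0],[0.085,0,0,0,0]]'
python3 - <<'E'
from h import *
np.set_printoptions(precision=4,suppress=True)
p,d=bot.read_camera("side")
cv2.imwrite("pics/c9.png",cv2.resize(p[130:300,180:370],(665,595),interpolation=cv2.INTER_CUBIC))
for r in bot.trace("tile_dotted","side"):
    if r["score"]>.3 and np.hypot(r["at"][0]-300,r["at"][1]-255)<25:
        P0=mask3d("side",cv2.erode(r["mask"].astype(np.uint8),np.ones((3,3)))>0,d)
        c,n,P=plane(P0);print(c,n,"tilt",np.degrees(np.arccos(n[2])),"yaw",np.degrees(np.arctan2(n[1],n[0])),"center",c-.005*n,np.ptp(P,axis=0))
E
```

```text
t: 14.12
eef_pos: [0.5501, 0.0244, 0.3902]
tool_rot: [0.0, -0.021, 1.0, 0.0]
contact_force: [0.0, -0.8, 0.2]
gripper_width: 0.995
grasp_force: 0.0
[ 0.5547 -0.1179  0.0879] [ 0.0278 -0.699   0.7145] tilt 44.39413337992534 yaw -87.72334884126772 center [ 0.5546 -0.1144  0.0844] [0.0568 0.0632 0.0632]
```

View pics/c9.png

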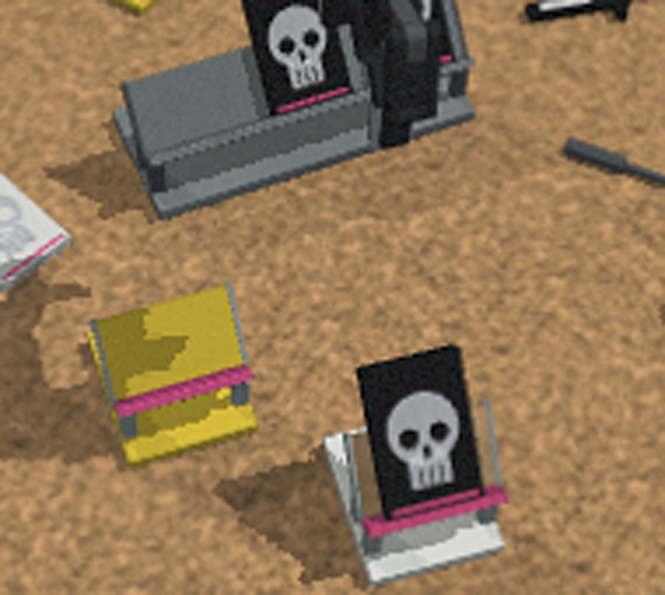

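The tile reclines on the easel, skull out and upright, foot on the lip and centred (crop (425,435)). It leans about 5.6° off the slope, inside the 11° limit, and its centre is within about 3 mm of the seat. The neighbouring tiles are where they were and the arm is clear.

```bash
python3 -c "
from station import bot
print(bot.hand_in())"
```

```text
the job is handed in; nothing more can be done
None
```

The dotted tile is flipped and stands on the pink-lipped easel, skull out and upright, at rest and centred within about 3 mm; it leans about 5.6° off the slope (limit 11°), the other two tiles were left untouched, and the job was handed in at about 14 s with no verdict returned.

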